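# Release a held carton from the quarantine box

## Robot

A 6-joint arm with a two-finger parallel gripper is mounted at the origin on the work surface. World frame = base frame: x ahead of the robot, y to its left, z up, the work surface at z = 0. Lengths are in m, angles in degrees, forces in N, time in s.
With the tool pointing down it reaches from about 0.225 to 0.875 m from the base axis. Payload 3.4 kg.
Tool frame: the origin (TCP) lies at the very end of the fingers, on their centre line; the grasp point (between the pads) lies r.hold_point_z behind it (r.hold_point_z is the distance from the TCP to the grasp point, in m); z points along the fingers, y is the line along which they close (so a half turn about z gives the same grasp; the last joint's range is limited). The gripper opens to 85 mm and grips with 20 to 120 N. Pads are 22 mm wide; open, the fingers measure 114 mm over their backs; the gripper's body (76 mm by 85 mm) begins 54 mm behind the grasp point. The pads swing forward as they close: fully open they stand 13 mm farther back than shut.
Start: joints at [63.197, 15.808, 86.224, -0, 77.962, -6.933], TCP at [0.195, 0.541, 0.231] pointing down, gripper open.
Joint ranges: [-165.64, 165.64], [-43.16, 119.46], [12.63, 154.43], [-67.54, 247.53], [6.08, 155.33], [-154.97, 154.97]. Speed limits (degrees/s): [147.25, 147.25, 180, 180, 180, 180].

## Interface

Orientations are given as a 3x3 rotation matrix whose columns are the frame's x, y, z axes.
In Python, from workcell import r gives the robot as it stands.
- The arm moves only by the tool servo_tool, never from a script. Its argument "moves" is a list of rows, each a list of 4 numbers: the shift along the tool's x, y, z in mm, then the turn about the tool's z in degrees. In form: [[x, y, z, roll], ...]. A call has 1 to 8 rows; each row is the pose to reach, as a shift and turn from the pose commanded when the call began, along the tool's axes at that moment; what a row does not reach only later rows make up. A row lasts 1/12 s, in which the tool goes at most 41.7 mm and 7.16 degrees, less where a joint would pass 70% of its speed; a pose out of reach is approached as far as the arm can. A call with a gripper value outside its range is refused whole. "fingers" is the finger opening in mm, from 0 to 85.4, set as the call begins (left out, the last holds). The fingers move at their own pace and stop on an object; the grip force is fixed at half the most. Time passes only in rows, so rows that repeat a pose let the fingers close. It gives the time, the measured TCP pose, the force, the opening and the grip force at its end, in the units of the state.
- r.read_state(): the state, without advancing time (a new reading comes with each control period).
- r.snapshot(name): name is "scene" or "top"; returns the picture (384x512x3 uint8, red, green, blue); there is no depth.
- r.camera_model(name): a dict with "camera_matrix" (3x3 intrinsics, pixels), "position" and "orientation" of the camera in the world. Camera axes: x right, y down, z forward; pixel columns grow to the right and rows downward; lengths in m; the calibration is good to about 2 mm. A picture is of the moment at which its call begins. camera_model takes no time and is no camera call.
- r.sign_off(): hands the job in; it is judged then, once.
Trained networks look in the newest picture that a camera, given by its name, has taken for a name from the list of things; names that differ only in an ending like _2 or _b are one class to them, and where a whole thing is asked for, a point or a joint stands for the part that bears it (a point fixed in the world has none). Each returns a list of dicts, best first, with "confidence" (0 to 1); they miss things now and then, are a little off and sometimes report something else, mostly with a low value. They report only what shows in the picture. A call takes as long as a camera call. They do not tell look-alikes from the thing itself.
- r.find_in(name, camera): "at" ([x, y, z] in m, in the coordinates of the camera as it stood for that picture, good to about 4 mm: the middle of the surface that is visible of it).
- r.regions_of(name, camera): "pixels" (384x512 bool, what is visible of it).
- r.mark_of(name, camera): "at" ([x, y, z] in m, in the coordinates of the camera as it stood for that picture, good to about 4 mm: a listed point, or the origin of a listed thing).
The state is a dict: "time_s": time; "qpos": joint angles; "joint_vel": joint speeds; "tau": joint torques, N m; "tcp_pos": TCP position; "tool_rot": TCP orientation; "wrist_force": force on the tool from outside, world axes, zero at the start; "torque": the same for the moment, N m; "grip_width": opening from 0.0 (shut) to 1.0 (fully open); "grip_force": force on a finger pad.
Only numpy, scipy, OpenCV 4.12 (cv2) and the standard library are available. Lean on these libraries where they do the work, as an engineer would, in place of code of your own. Each camera call takes 0.05 s, during which the arm holds its last target. There are 200 camera calls.

## Task

Unlock the quarantine box with the oblong-socket key from the stand: press it on the lock's flat spindle and turn it until it drops fully home, then turn it a quarter turn clockwise. Leave the key standing in the lock, lift the clear lid wide open, and stand the held carton upright on the floor of the inspection tray, in its free half. Leave everything else where it is.

Things in the scene. Friction and masses are not known exactly. Their poses are not given: they have to be found in the camera images.
- box: Quarantine box: fixed steel box, 260 mm front to back (x), 240 mm wide (y), 130 mm high. Origin: centre of underside; +x points from its front (lock) to its back (hinge). Walls 5 mm, floor top 4 mm up. Its front 100 mm is a closed flat deck at 130 mm height that carries the lock; behind it the open compartment under the lid spans x -25 to +125 mm, y -115 to +115 mm.
- lock (a point): Centre of the floor of the lock's cup, on its vertical axis, at deck height (130 mm), 75 mm in front of the box's origin; axes as the box. The cup is a dark steel ring on the deck, 43 mm outside, 30 mm inside diameter, 14 mm high. In it stands the flat tang of the spindle, 15 mm by 7 mm, 10 mm high, with a smaller nose (11.5 by 4 mm) on top up to 12.5 mm.
- spindle_top (a point): Top of the spindle's nose, 12.5 mm above point lock (axes as the box; the spindle's own angle is not reported). At the start the tang's 15 mm side stands anywhere from along the box's x axis to 0.6 rad clockwise of it, seen from above. The key drops 10 mm when tang and socket agree within about 7 degrees. The lid is free by 1.25 rad clockwise of x; stop at 1.6. Friction 0.08 N m holds it.
- lid_handle (a point): Centre of the lid's pull handle: a round steel bar, 10 mm diameter, running 90 mm along the box's y axis, 35 mm above the lid's top face (171 mm above the table when shut), on two end posts; it moves with the lid, 140 mm from the hinge line along the lid and 38 mm off the lid's mid-plane. The lid's front edge lies 21 mm beyond it.
- lid_hinge (a point): Middle of the lid's hinge line, on the box's far rim, 128 mm behind the box's origin, 133 mm above the table; the line runs along the box's y axis.
- lid (a joint): Clear plastic lid with steel edges, 158 mm by 236 mm and 6 mm thick, over the compartment: 0 shut, grows (rad) as its front edge lifts, stop at 1.75. Held shut until the lock is turned. Its hinge is stiff (0.6 N m, some 7 N at the handle); it stays where left. The lock's keeper, a 48 mm wide steel hook, hangs 25 mm below the middle of the lid, 136 to 153 mm from the hinge.
- key: The right key, steel, 110 g, upright in a well of the stand. Foot: oblong tube 14 mm (x) by 22 mm (y) outside, 30 mm tall, with a bore 8.8 mm (x) by 16.8 mm (y), 16 mm deep; then a 9 mm shank; on top a flat paddle grip 60 mm wide (along y, like the bore), 9 mm thick (x), from 72 to 98 mm height. Origin: centre of the foot's mouth, its lowest point; z up. It stands 16 mm deep in its well.
- key_tip (a point): Centre of the mouth of the key's socket, its lowest point (same as the key's origin).
- key_grip (a point): Centre of the key's paddle grip, 85 mm above the socket's mouth.
- round_key: The wrong key, in the other well of the stand: the same grip and height, but its foot is a round tube of 14 mm diameter. Leave it. Origin: centre of its foot.
- stand: Fixed black plastic key stand, 150 mm (x) by 75 mm (y), 32 mm high, with two wells, 15.6 mm (x) by 23.6 mm (y) and 16 mm deep, at x = -42 and +42 mm; origin under its centre. Which key is in which well varies, and the stand may be left or right of the box. The keys' paddles lie about along the stand's y axis.
- carton: The held carton: yellow tea carton, 60 mm (x) by 110 mm (y) by 80 mm high, about 120 g, standing in the compartment of the box, its long side about along the box's x axis. Origin: centre of its underside; z up.
- tray: The inspection tray: fixed shallow aluminium tray, 240 mm (x) by 155 mm (y), 22 mm high, walls and floor 4 mm; origin under its centre. It may be left or right of the box. One carton already stands in its near (-x) half; the far (+x) half is free.
- tray_carton: A carton of the same make and size standing in the near half of the tray, about 68 mm from its middle, long side across the tray. Origin: centre of its underside.
- dispenser: Black desk tape dispenser, 75 by 190 mm, 125 mm high, 1.4 kg, right of and behind the box. Origin under its centre.
- glove_box: Glove box, 125 by 220 mm, 75 mm high, left of and behind the box. Origin under its centre.
- marker: Blue and black marker pen, 15 mm thick, about 126 mm long, lying on the right side of the table. Origin under its middle.
- stamp: Hand stamp, 45 by 65 mm, 94 mm high, front left. Origin under its centre.
- tape_roll: Roll of clear tape lying flat, 104 mm diameter, 25 mm high, front right. Origin under its centre.
Mind the look-alikes: they are no part of the job. What is shaped like the key but turquoise is not meant.

How it is judged:
By the outcome, as a careful person would: the job done as asked, in the order asked, and still so for the second after the job is handed in, with the robot touching nothing.
It also fails if it takes over 70 s, if anything falls off the work surface, if the arm or the gripper's body presses on something with over 40 N, if the wrist force passes 120 N, or if a joint passes its speed limit or range.

## Working session

There is one attempt and no reset: what is moved stays moved. The work goes in short steps, Python scripts to look and compute and a tool call to move; the robot and the scene stay as the last step left them, time stands still between calls to the robot, and variables do not carry over. Pictures are saved under pics/ and viewed, at most 10 in all, crops included, and the job is handed in when it is done.

Besides the shell and the picture viewer there is one more tool, called after "Request:" as name(argument=value, ...) on one line, values as JSON. servo_tool: Moves the arm, as the interface text tells. Its arguments: {"type":"object","properties":{"moves":{"type":"array"},"fingers":{"type":"number"}},"required":["moves"]}

```bash
ls; mkdir -p pics
cat > h.py <<'E'
import numpy as np, cv2
from workcell import r
def save(n,f):
    im=r.snapshot(n); cv2.imwrite(f'pics/{f}.png',im[:,:,::-1]); return im
def cam(n):
    c=r.camera_model(n); return np.array(c['camera_matrix']),np.array(c['position']),np.array(c['orientation'])
def w(n,p):
    K,t,R=cam(n); return R@np.array(p)+t
def proj(n,P):
    K,t,R=cam(n); q=K@(R.T@(np.array(P)-t)); return q[:2]/q[2]
def ray(n,uv,z):
    K,t,R=cam(n); d=R@np.linalg.solve(K,[uv[0],uv[1],1]); return t+d*(z-t[2])/d[2]
def tri(n1,uv1,n2,uv2):
    A=[];b=[]
    S=np.zeros((3,3));s=np.zeros(3)
    for n,uv in((n1,uv1),(n2,uv2)):
        K,t,R=cam(n); d=R@np.linalg.solve(K,[uv[0],uv[1],1]); d/=np.linalg.norm(d); M=np.eye(3)-np.outer(d,d); S+=M; s+=M@t
    return np.linalg.solve(S,s)
E
python3 - <<'E'
from h import *
np.set_printoptions(precision=3,suppress=True)
a=save('scene','s0');b=save('top','t0')
for n in('scene','top'):
    K,t,R=cam(n);print(n,K.tolist(),t,R.tolist())
print(r.read_state(),r.hold_point_z)
for n in('scene','top'):
  for o in 'box lock spindle_top lid_handle lid_hinge key key_tip key_grip round_key stand carton tray tray_carton'.split():
    print(n,o,[(np.round(w(n,d['at']),3).tolist(),round(d['confidence'],2)) for d in r.mark_of(o,n)[:3]])
E
```

```text
pics
scene [[372.1857026245853, 0.0, 255.53855565207556], [0.0, 372.1857026245853, 192.08029943617026], [0.0, 0.0, 1.0]] [ 1.283 -0.782  0.764] [[0.6817524549856254, 0.3647052335397194, -0.63419530331737], [0.7313499935117761, -0.36162991117437077, 0.5782309178298418], [-0.018460149278844828, -0.8580290787454439, -0.5132692499223456]]
top [[450.65070910779394, 0.0, 253.79793730073445], [0.0, 450.65070910779394, 199.86535772464626], [0.0, 0.0, 1.0]] [ 0.295 -0.072  1.471] [[0.010265634353848255, -0.9896845413069325, 0.1428955053505868], [-0.9999470350494991, -0.010054881434872622, 0.002196919444701679], [-0.0007374598490414923, -0.1429104896689433, -0.9897353424504722]]
{'time_s': 0.1, 'qpos': array([63.194, 15.844, 86.286, -0.001, 77.964, -6.933]), 'joint_vel': array([ 0.094, -0.061, -0.253, -0.077, -0.087,  0.06 ]), 'tau': array([  0.001, -41.77 , -24.641,  -0.   ,   0.006,   0.   ]), 'tcp_pos': array([0.195, 0.54 , 0.231]), 'tool_rot': array([[-0.94 ,  0.34 , -0.001],
       [ 0.34 ,  0.94 , -0.001],
       [ 0.   , -0.002, -1.   ]]), 'wrist_force': array([ 1.004, -0.282, -0.556]),
[... 1284 characters left out ...]
102], 0.41)]
top lid_hinge [([0.638, -0.048, 0.137], 0.92)]
top key [([0.397, -0.483, -0.002], 0.69), ([0.472, -0.347, 0.014], 0.59), ([0.474, -0.24, -0.002], 0.57)]
top key_tip [([0.395, -0.485, -0.001], 0.67), ([0.439, -0.004, 0.144], 0.57), ([0.473, -0.345, 0.015], 0.42)]
top key_grip [([0.395, -0.481, 0.086], 0.63), ([0.48, -0.236, 0.08], 0.49)]
top round_key [([0.552, -0.368, 0.016], 0.51), ([0.499, -0.019, 0.171], 0.33)]
top stand [([0.515, -0.36, 0.002], 0.58)]
top carton [([0.496, -0.019, 0.172], 0.39), ([0.474, -0.347, 0.105], 0.18)]
top tray [([0.516, 0.342, 0.002], 0.85), ([0.31, 0.213, -0.001], 0.69), ([0.514, -0.358, 0.002], 0.35)]
top tray_carton [([0.454, 0.325, 0.005], 0.69)]
```

Run:
```python
import cv2
a=cv2.imread('pics/s0.png');b=cv2.imread('pics/t0.png')
cv2.imwrite('pics/s0b.png',cv2.resize(a,(800,600),interpolation=cv2.INTER_CUBIC))
cv2.imwrite('pics/t0b.png',cv2.resize(b,(800,600),interpolation=cv2.INTER_CUBIC))
```

```text
(no output)
```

View pics/s0b.png

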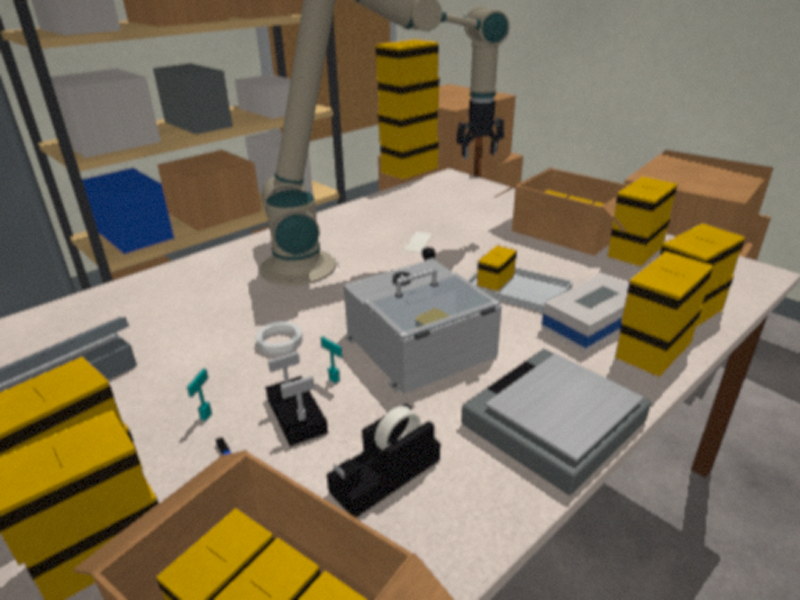

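View pics/t0b.png

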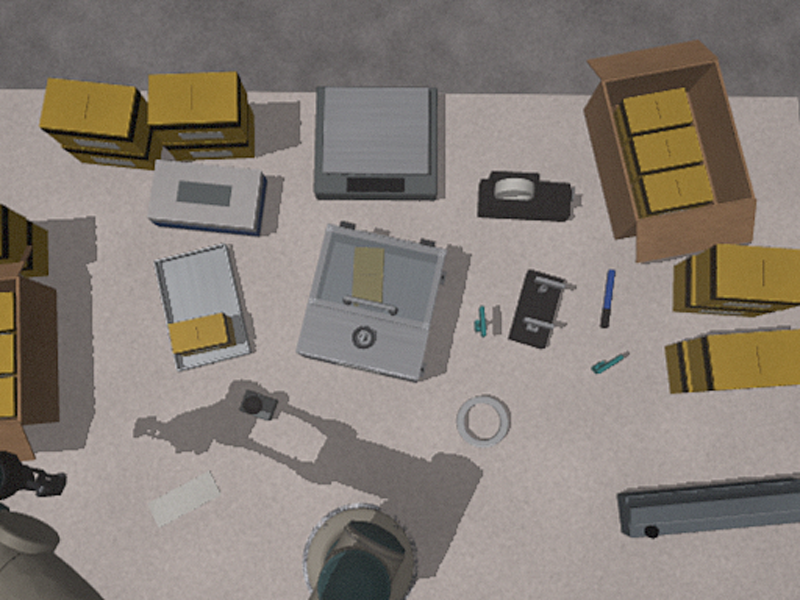

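Run:
```python
import cv2,numpy as np
a=cv2.imread('pics/s0.png');b=cv2.imread('pics/t0.png')
def c(im,x,y,w,h,W,H): return cv2.resize(im[y:y+h,x:x+w],(W,H),interpolation=cv2.INTER_CUBIC)
L=c(a,160,218,60,68,400,453);T=c(b,320,165,60,68,400,453)
# lock crop
L2=c(b,210,195,48,18,400,150);L3=c(b,185,130,108,40,400,147)
out=np.zeros((600,800,3),np.uint8)
out[:453,:400]=L;out[:453,400:]=T
out[453:600,:400]=c(b,216,204,32,24,400,147) if 0 else cv2.resize(b[207:225,209:258],(400,147),interpolation=cv2.INTER_CUBIC)
out[453:600,400:]=cv2.resize(a[165:195,240:320],(400,147),interpolation=cv2.INTER_CUBIC)
cv2.imwrite('pics/c1.png',out)
```

```text
(no output)
```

View pics/c1.png

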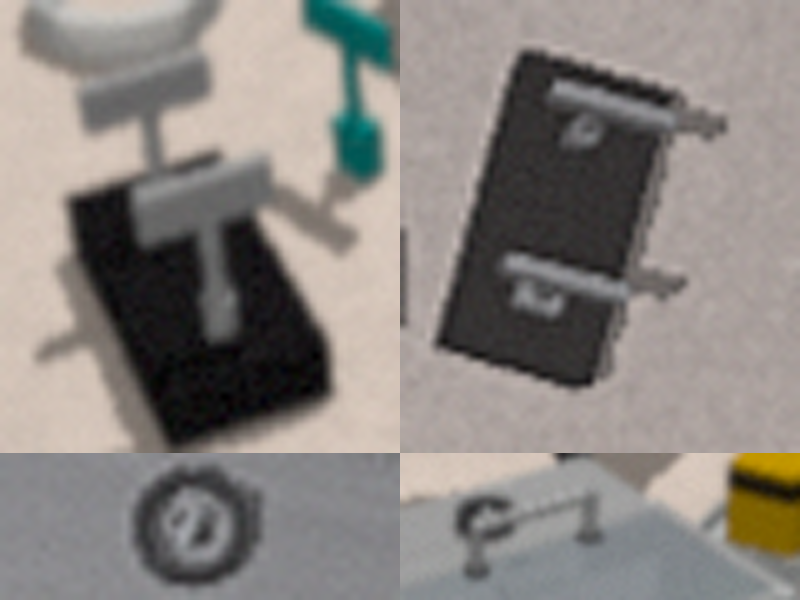

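The near key (x≈0.47, foot at crop 540,300) has the wide oblong foot. The far one at (580,130) is round. The stand is right of the box and the tray is left, with its far half free. The lock ring is at top px (233,216). Next I'll triangulate the key and lock.

Run:
```python
from h import *
np.set_printoptions(precision=4,suppress=True)
print('grip tri',tri('top',(405,206.7),'scene',(190.4,248)))
e1=ray('top',(395,204.6),.114);e2=ray('top',(414.9,208.3),.114);print(e1,e2,np.linalg.norm(e1-e2),np.degrees(np.arctan2(*(e1-e2)[1::-1])))
a=tri('scene',(160+132/6.667,218+190/6.667),'top',(395,204.6));b=tri('scene',(160+268/6.667,218+155/6.667),'top',(414.9,208.3));print('ends',a,b)
print('lock tri',tri('top',(232.9,216.4),'scene',(257,178.5)),ray('top',(232.9,216.4),.144))
t=cv2.imread('pics/t0.png');g=cv2.cvtColor(t,cv2.COLOR_BGR2GRAY)
sub=g[205:229,220:246];m=sub<85
ys,xs=np.nonzero(m);(c,s,_)=cv2.minAreaRect(np.stack([xs,ys],1).astype(np.float32));print('ring',c[0]+220,c[1]+205,s, ray('top',(c[0]+220,c[1]+205),.144))
# stand dark blob in top
x0,y0=320,165
m=((g[y0:235,x0:365]<65)).astype(np.uint8)
cs,_=cv2.findContours(m,0,2);c=max(cs,key=cv2.contourArea).reshape(-1,2)+[x0,y0];bx=cv2.boxPoints(cv2.minAreaRect(c.astype(np.float32)))
print('stand',[ray('top',p,.032)[:2] for p in bx])
# deck front corners, clicked
for n,p in dict(fl=(299,353),fr=(418,380),br=(448,250),bl=(327,226),tbl=(156,261),tbr=(228,244),tfr=(249,352),tfl=(180,368)).items(): print(n,ray('top',np.array(p)/1.5625,.022 if n[0]=='t' else .13))
for n in('scene','top'):
  for o in 'box lock lid_handle lid_hinge key_tip key_grip tray glove_box dispenser'.split():
    r.snapshot(n)
    print(n,o,[(np.round(w(n,d['at']),3).tolist(),round(d['confidence'],2)) for d in r.mark_of(o,n)[:4]])
```

```text
grip tri [ 0.5229 -0.4486  0.1328]
[ 0.4808 -0.4978  0.114 ] [ 0.4701 -0.5578  0.114 ] 0.060911201748611025 79.86867128639956
ends [ 0.5121 -0.4438  0.1239] [ 0.5311 -0.4476  0.1664]
lock tri [ 0.4388 -0.0057  0.1334] [ 0.4366 -0.0075  0.144 ]
ring 233.0 215.5 (13.0, 14.0) [ 0.4392 -0.0078  0.144 ]
stand [array([ 0.4504, -0.298 ]), array([ 0.5971, -0.3403]), array([ 0.5769, -0.414 ]), array([ 0.4307, -0.3708])]
fl [0.4083 0.1166 0.13  ]
fr [ 0.3592 -0.1109  0.13  ]
br [ 0.6123 -0.1678  0.13  ]
bl [0.6581 0.0692 0.13  ]
tbl [0.608  0.4381 0.022 ]
tbr [0.6462 0.2884 0.022 ]
tfr [0.4184 0.2349 0.022 ]
tfl [0.384  0.3755 0.022 ]
scene box [([0.511, -0.022, -0.004], 0.76), ([0.31, 0.207, -0.003], 0.48), ([0.474, -0.348, 0.104], 0.47)]
scene lock [([0.439, -0.004, 0.129], 0.58)]
scene lid_handle [([0.5, -0.017, 0.171], 0.94)]
scene lid_hinge [([0.642, -0.048, 0.133], 0.81)]
scene key_tip [([0.475, -0.342, 0.015], 0.66), ([0.479, -0.239, 0.002], 0.64), ([0.397, -0.48, -0.002], 0.64)]
scene key_grip [([0.478, -0.236, 0.085], 0.65), ([0.475, -0.345, 0.106], 0.6), ([0.396, -0.483, 0.086], 0.55)]
scene tray [([0.512, 0.341, 0.001], 0.94)]
scene glove_box [([0.74, 0.33, -0.001], 0.69)]
scene dispenser [([0.748, -0.331, 0.0], 0.67)]
top box [([0.513, -0.02, 0.004], 0.77)]
top lock [([0.441, -0.003, 0.127], 0.55)]
top lid_handle [([0.497, -0.021, 0.173], 0.72)]
top lid_hinge [([0.634, -0.051, 0.135], 0.73)]
top key_tip [([0.474, -0.347, 0.014], 0.6), ([0.393, -0.485, 0.002], 0.57), ([0.481, -0.24, -0.002], 0.44)]
top key_grip [([0.396, -0.484, 0.084], 0.68), ([0.476, -0.345, 0.102], 0.62), ([0.479, -0.241, 0.081], 0.6)]
top tray [([0.516, 0.341, -0.0], 0.82)]
top glove_box [([0.739, 0.33, 0.005], 0.85)]
top dispenser [([0.749, -0.335, 0.003], 0.91)]
```

Run:
```python
from h import *
np.set_printoptions(precision=4,suppress=True)
e1=ray('top',(335,204.6),.114);e2=ray('top',(354.9,208.3),.114);print('paddle top',e1,e2,(e1+e2)/2,np.linalg.norm(e1-e2),np.degrees(np.arctan2(*(e1-e2)[1::-1])))
print('grip tri',tri('top',(345,207),'scene',(190.4,248)))
a=tri('scene',(160+132/6.667,218+190/6.667),'top',(335,204.6));b=tri('scene',(160+268/6.667,218+155/6.667),'top',(354.9,208.3));print('ends',a,b,'swap',)
# box fit from marks (lock,handle,hinge,box) 
L=[(-75,.445,-.005),(-75,.439,-.007),(-75,.439,-.004),(-75,.441,-.003),(-12,.502,-.016),(-12,.497,-.022),(-12,.5,-.017),(-12,.497,-.021),(128,.64,-.051),(128,.638,-.048),(128,.642,-.048),(128,.634,-.051),(0,.509,-.018),(0,.511,-.022),(0,.511,-.022),(0,.513,-.02)]
L=np.array(L);A=np.zeros((32,4));y=np.zeros(32)
for i,(x,px,py) in enumerate(L):
    x/=1000;A[2*i]=[1,0,x,0];y[2*i]=px;A[2*i+1]=[0,1,0,x];y[2*i+1]=py
s=np.linalg.lstsq(A,y,rcond=None)[0];print('box',s,np.degrees(np.arctan2(s[3],s[2])),'lock',s[:2]-.075*s[2:]/np.hypot(*s[2:]))
# project rim model & compare with image: draw
t=cv2.imread('pics/t0.png');S=cv2.imread('pics/s0.png')
def draw(im,n,P,col,k):
    for q in P:
        u=proj(n,q); cv2.circle(im,tuple(int(round((v+.5)*k*16)) for v in u),16*2,col,-1,shift=4)
k=5
def grid(cx,cy,yaw):
    c,sn=np.cos(yaw),np.sin(yaw);B=lambda x,y,z:(cx+c*x-sn*y,cy+sn*x+c*y,z)
    P=[B(x,sy*.12,.13) for x in np.linspace(-.13,.13,14) for sy in(-1,1)]+[B(-.13,y,.13) for y in np.linspace(-.12,.12,13)]
    P+=[B(-.075+.0215*np.cos(a),.0215*np.sin(a),.144) for a in np.linspace(0,6.28,12)]
    P+=[B(-.012,y,.171) for y in np.linspace(-.045,.045,5)]
    return P
P=grid(s[0],s[1],np.arctan2(s[3],s[2]))
o=cv2.resize(t[135:250,180:300],None,fx=k,fy=k,interpolation=cv2.INTER_CUBIC)
def shift(n,u0,v0,im,P):
    for q in P:
        u=proj(n,q)-[u0,v0]; cv2.circle(im,(int((u[0]+.5)*k),int((u[1]+.5)*k)),1,(0,0,255),-1)
shift('top',180,135,o,P);cv2.imwrite('pics/fit.png',o)
```

```text
paddle top [ 0.4789 -0.3156  0.114 ] [ 0.4682 -0.3758  0.114 ] [ 0.4736 -0.3457  0.114 ] 0.06113476022316325 79.90724215381512
grip tri [ 0.4885 -0.3476  0.0458]
ends [ 0.4796 -0.3424  0.0459] [ 0.4972 -0.3489  0.0777] swap
box [ 0.5124 -0.0212  0.9777 -0.2204] -12.706295869427038 lock [ 0.4392 -0.0047]
```

View pics/fit.png

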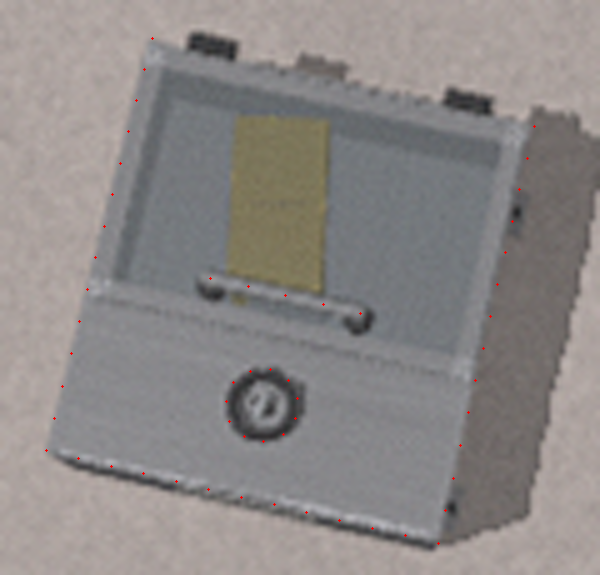

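Request:
servo_tool(moves=[[-564,-737,0,82],[-564,-737,0,82],[-564,-737,0,82],[-564,-737,0,82],[-564,-737,0,82],[-564,-737,0,82],[-564,-737,0,82],[-564,-737,0,82]], fingers=60)

```text
time_s: 3.87
tcp_pos: [0.296, 0.2213, 0.2316]
tool_rot: [[-0.217, 0.976, 0.001], [0.976, 0.217, 0.0], [0.0, 0.001, -1.0]]
wrist_force: [1.0, -0.0, 0.7]
grip_width: 0.702
grip_force: 0.0
```

```bash
cat >> h.py <<'E'
def phi():
    R=np.array(r.read_state()['tool_rot']); return np.degrees(np.arctan2(R[1,1],R[0,1]))
def plan(P,ph=None):
    s=r.read_state();R=np.array(s['tool_rot']);d=R.T@(np.array(P)-s['tcp_pos'])*1000
    roll=0 if ph is None else (phi()-ph+180)%360-180
    print('move',np.round(d,1),'roll',round(roll,1),'| tcp',np.round(s['tcp_pos'],4),'phi',round(phi(),2),'t',round(s['time_s'],2),'F',np.round(s['wrist_force'],1),'q',np.round(s['qpos'],0))
E
python3 -c "
from h import *
print(tri('top',(345,207),'scene',(182,231.8)))
plan((.4745,-.345,.231),-12)"
```

```text
[ 0.4749541  -0.34681297  0.09957795]
move [-5.915e+02  5.130e+01  5.000e-01] roll 24.5 | tcp [0.296  0.2213 0.2316] phi 12.54 t 3.87 F [ 1.  -0.   0.7] q [ 26.  -3. 108.  -0.  75.  13.]
```

Request:
servo_tool(moves=[[-592,51,0,25],[-592,51,0,25],[-592,51,0,25],[-592,51,0,25],[-592,51,0,25],[-592,51,0,25],[-592,51,0,25],[-592,51,0,25]])

```text
time_s: 4.53
tcp_pos: [0.3978, -0.0967, 0.2317]
tool_rot: [[0.212, 0.977, 0.001], [0.977, -0.212, -0.0], [0.0, 0.001, -1.0]]
wrist_force: [1.1, 0.5, -1.0]
grip_width: 0.701
grip_force: 0.0
```

```bash
python3 -c "
from h import *
plan((.4748,-.3455,.082),-12)"
```

```text
move [-226.9  127.7  149.8] roll -0.2 | tcp [ 0.3978 -0.0967  0.2317] phi -12.22 t 4.53 F [ 1.1  0.5 -1. ] q [-23.   1. 104.   0.  75. -11.]
```

Request:
servo_tool(moves=[[-227,128,0,0],[-227,128,0,0],[-227,128,0,0],[-227,128,0,0],[-227,128,0,0],[-227,128,0,0],[-227,128,0,0],[-227,128,35,0]])

```text
time_s: 5.2
tcp_pos: [0.4795, -0.3507, 0.2015]
tool_rot: [[0.214, 0.977, 0.011], [0.977, -0.214, -0.011], [-0.009, 0.014, -1.0]]
wrist_force: [-0.2, -0.6, 0.2]
grip_width: 0.698
grip_force: 0.0
```

```bash
python3 -c "
from h import *
plan((.4748,-.3455,.082),-12)"
```

```text
move [  5.1  -7.3 119.4] roll -0.3 | tcp [ 0.4795 -0.3507  0.2015] phi -12.34 t 5.2 F [-0.2 -0.6  0.2] q [-43.  18.  87.  -0.  74. -31.]
```

Request:
servo_tool(moves=[[0,0,0,0],[0,0,40,0],[0,0,75,0],[0,0,100,0],[0,0,114,0],[0,0,114,0],[0,0,114,0],[0,0,114,0]])

```text
time_s: 5.87
tcp_pos: [0.4759, -0.3437, 0.084]
tool_rot: [[0.21, 0.978, 0.002], [0.978, -0.21, -0.002], [-0.001, 0.002, -1.0]]
wrist_force: [-0.5, -0.1, 0.1]
grip_width: 0.705
grip_force: 0.0
```

Run:
```python
from h import *
plan((.4748,-.3455,.082),-12)
a=save('scene','s1');b=save('top','t1')
def c(im,x,y,w,h): return cv2.resize(im[y:y+h,x:x+w,::-1],(400,450),interpolation=cv2.INTER_CUBIC)
cv2.imwrite('pics/c2.png',np.hstack([c(a,150,195,80,90),c(b,310,165,80,90)]))
```

```text
move [-2.  -0.7  2. ] roll -0.1 | tcp [ 0.4759 -0.3437  0.084 ] phi -12.14 t 5.87 F [-0.5 -0.1  0.1] q [-43.  23.  97.   0.  59. -30.]
```

View pics/c2.png

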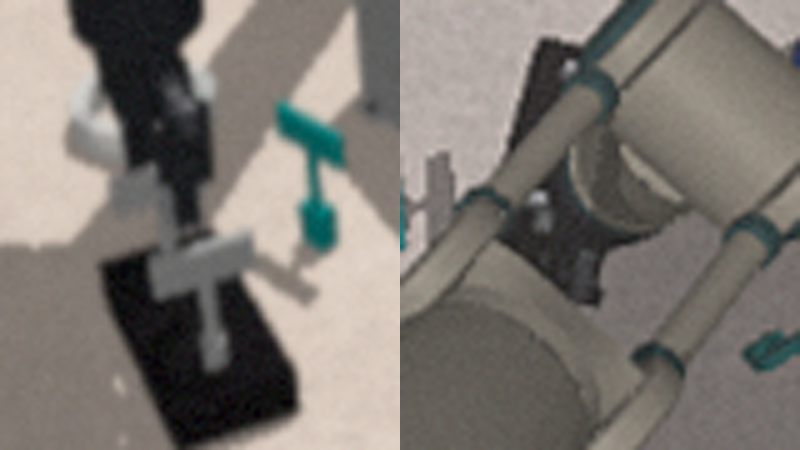

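The fingers straddle the rear (oblong) key's paddle, seen at crop (140,185). I'll close them now.

Request:
servo_tool(moves=[[-2,0,2,0],[-2,0,2,0],[-2,0,2,0],[-2,0,2,0],[-2,0,2,0],[-2,0,2,0],[-2,0,2,0],[-2,0,2,0]], fingers=0)

```text
time_s: 6.63
tcp_pos: [0.4748, -0.3454, 0.0806]
tool_rot: [[0.211, 0.978, 0.001], [0.978, -0.211, -0.0], [-0.0, 0.001, -1.0]]
wrist_force: [0.5, -0.1, 3.6]
grip_width: 0.098
grip_force: 58.7
```

Request:
servo_tool(moves=[[0,0,0,0],[0,0,-10,0],[0,0,-25,0],[0,0,-45,0],[0,0,-80,0],[0,0,-120,0],[0,0,-160,0],[0,0,-195,0]])

```text
time_s: 7.3
tcp_pos: [0.4741, -0.345, 0.2779]
tool_rot: [[0.211, 0.978, 0.0], [0.978, -0.211, -0.0], [-0.0, 0.0, -1.0]]
wrist_force: [0.6, -0.7, -1.9]
grip_width: 0.093
grip_force: 58.9
```

Run:
```python
from h import *
plan((.439,-.006,.28),-12+90+8)
print(r.read_state()['grip_width']*85.4,r.read_state()['grip_force'])
```

```text
move [ 324.  -105.7   -2.2] roll -98.2 | tcp [ 0.4741 -0.345   0.2779] phi -12.16 t 7.3 F [ 0.6 -0.7 -1.9] q [-43.  16.  80.  -0.  84. -31.]
7.899794260101283 58.910958766937256
```

Request:
servo_tool(moves=[[324,-106,0,-98],[324,-106,0,-98],[324,-106,0,-98],[324,-106,0,-98],[324,-106,0,-98],[324,-106,0,-98],[324,-106,0,-98],[324,-106,0,-98]])

```text
time_s: 7.97
tcp_pos: [0.4386, -0.0119, 0.2754]
tool_rot: [[-0.713, 0.702, -0.001], [0.702, 0.713, 0.0], [0.001, -0.0, -1.0]]
wrist_force: [0.8, 0.5, -0.5]
grip_width: 0.091
grip_force: 58.9
```

Run:
```python
from h import *
plan((.439,-.006,.26),-12+90+8)
```

```text
move [ 3.8  4.5 15.4] roll -40.6 | tcp [ 0.4386 -0.0119  0.2754] phi 45.45 t 7.97 F [ 0.8  0.5 -0.5] q [-11.   2.  97.   0.  81. -56.]
```

Request:
servo_tool(moves=[[4,4,15,-41],[4,4,15,-41],[4,4,15,-41],[4,4,15,-41],[4,4,15,-41],[4,4,15,-41],[4,4,15,-41],[4,4,15,-41]])

```text
time_s: 8.63
tcp_pos: [0.4395, -0.0081, 0.2603]
tool_rot: [[-0.998, 0.07, -0.001], [0.07, 0.998, 0.0], [0.001, 0.0, -1.0]]
wrist_force: [-0.6, -0.9, 0.3]
grip_width: 0.098
grip_force: 58.9
```

Run:
```python
from h import *
plan((.439,-.006,.22),-12+90+8)
a=save('scene','s2');b=save('top','t2')
for n in('scene','top'):
  for o in 'lock key_tip key_grip spindle_top'.split():
    print(n,o,[(np.round(w(n,d['at']),4).tolist(),round(d['confidence'],2)) for d in r.mark_of(o,n)[:3]])
u,v=map(int,proj('scene',(.439,-.006,.19)))
x,y=u-32,v-30
print(x,y)
L=cv2.resize(a[y:y+60,x:x+64,::-1],(640,600),interpolation=cv2.INTER_CUBIC)
cv2.imwrite('pics/c3.png',L)
```

```text
move [ 0.6  2.  40.3] roll -0.0 | tcp [ 0.4395 -0.0081  0.2603] phi 85.99 t 8.63 F [-0.6 -0.9  0.3] q [-10.   3.  98.  -0.  79. -96.]
scene lock [([0.4409, -0.0036, 0.1308], 0.88)]
scene key_tip [([0.3946, -0.4832, -0.0048], 0.81), ([0.4815, -0.2387, -0.0013], 0.76), ([0.4396, -0.0039, 0.1917], 0.46)]
scene key_grip [([0.3941, -0.4836, 0.0853], 0.8), ([0.4372, -0.0039, 0.195], 0.7), ([0.4425, -0.0115, 0.2843], 0.61)]
scene spindle_top [([0.4392, -0.0048, 0.142], 0.73), ([0.5111, -0.0206, 0.0016], 0.67)]
top lock [([0.5187, 0.3398, -0.0021], 0.75), ([0.4394, -0.0053, 0.1317], 0.66)]
top key_tip [([0.4797, -0.2404, -0.0014], 0.48), ([0.395, -0.4888, -0.003], 0.42)]
top key_grip [([0.3979, -0.4815, 0.0866], 0.63), ([0.4794, -0.239, 0.0818], 0.59)]
top spindle_top [([0.4409, -0.0067, 0.1453], 0.69)]
224 134
```

View pics/c3.png

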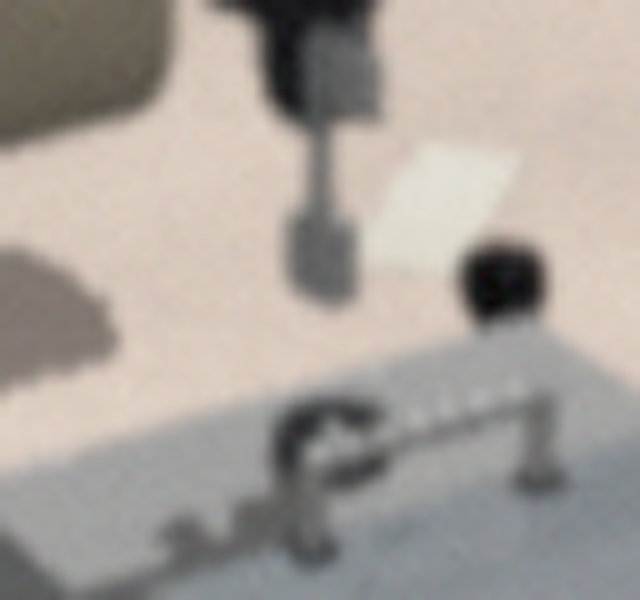

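The key hangs straight, with its foot at crop (322,250) above the ring at (330,445). I'll compare pixels with the prediction.

Run:
```python
from h import *
g=cv2.cvtColor(cv2.imread('pics/s2.png'),cv2.COLOR_BGR2GRAY).astype(int)
print(g[154:164,250:264]);print(g[172:184,248:266])
x,y=.4395,-.0081
for z in(.20,.21,.2):print(z,proj('scene',(x,y,z)))
for dx in(-.011,.011):print([proj('scene',(x+dx*np.cos(np.radians(-4)),y+dx*np.sin(np.radians(-4)),.196)) for dx in(-.011,0,.011)])
for p in((.439,-.006),(.4403,-.0047),(.4392,-.0078)):
  c=[proj('scene',(p[0]+.0215*np.cos(a),p[1]+.0215*np.sin(a),.144)) for a in np.linspace(0,6.28,60)];c=np.array(c);print(p,c.min(0),c.max(0))
t=cv2.cvtColor(cv2.imread('pics/t0.png'),cv2.COLOR_BGR2GRAY).astype(int)
print(t[206:228,222:246])
for p in((.439,-.006),(.4403,-.0047),(.4392,-.0078)):
  c=[proj('top',(p[0]+.0215*np.cos(a),p[1]+.0215*np.sin(a),.144)) for a in np.linspace(0,6.28,60)];c=np.array(c);print(p,c.min(0),c.max(0))
```

```text
[[203 202 194 176 145 117 118 150 183 197 202 202 211 217]
 [205 200 177 149 124 108 115 145 169 184 203 205 215 220]
 [205 196 162 125  98 102 107 128 142 166 200 212 217 218]
 [204 193 157 116 100  98 104 108 119 152 200 216 218 218]
 [201 191 157 114  96  98 101 101 111 146 200 216 218 217]
 [202 191 155 114  99 100 101  99 112 149 198 214 214 216]
 [203 195 156 116  98  96 102 103 112 144 192 206 207 206]
 [204 196 164 120  99  99  98 103 110 141 185 198 200 202]
 [203 199 180 140 113 101  98 102 109 141 186 199 202 201]
 [205 205 194 168 146 125 114 113 122 150 190 203 202 202]]
[[206 204 198 197 198 189 181 176 171 166 159 158 159 164 163 162 161 159]
 [196 194 185 179 176 160 152 138 134 132 129 134 140 146 156 164 160 163]
 [178 175 167 160 142 117 102  90  87  87  85  93 101 117 141 154 162 165]
 [166 165 158 136 108  76  64  63  80  87  69  62  70  94 124 154 161 174]
 [160 161 150 114  78  52  48  65 103 122  98  81  86 109 139 152 157 165]
 [162 160 148  98  64  53  61  89 121 146 137 131 118 134 150 148 137 137]
 [161 160 143  92  53  60  95 134 148 146 152 147 130 126 1
[... 2675 characters left out ...]
 138 125 126 123 105 114 125 125 136 144 137 136
  134 132 136 132 134 136]
 [137 139 138 136 137 140 141 145 141 145 137 141 144 138 139 139 137 134
  136 136 136 137 135 130]
 [139 136 138 137 138 139 137 140 137 137 138 140 137 140 139 139 134 138
  135 137 135 139 137 135]
 [135 136 133 136 135 137 136 136 137 137 136 136 134 138 135 137 139 135
  139 137 141 133 137 137]
 [137 137 136 138 138 134 135 134 136 136 134 136 135 135 137 139 134 137
  134 134 135 137 138 134]]
(0.439, -0.006) [225.13849684 208.36939509] [239.65545158 222.81034244]
(0.4403, -0.0047) [224.70802659 207.93027709] [239.22289546 222.36715228]
(0.4392, -0.0078) [225.74767981 208.30863491] [240.26441419 222.74903473]
```

Request:
servo_tool(moves=[[0,2.5,15,0],[0,2.5,30,0],[0,2.5,40,0],[0,2.5,45,0],[0,2.5,48,0],[0,2.5,50,0],[0,2.5,52,0],[0,2.5,52,0]])

```text
time_s: 9.8
tcp_pos: [0.4403, -0.0057, 0.2084]
tool_rot: [[-0.998, 0.068, 0.0], [0.068, 0.998, 0.0], [-0.0, 0.0, -1.0]]
wrist_force: [0.2, 1.2, -1.0]
grip_width: 0.099
grip_force: 59.0
```

Run:
```python
from h import *
plan((.4396,-.0055,.205),86);print(r.read_state()['torque'])
```

```text
move [0.7 0.1 3.4] roll 0.1 | tcp [ 0.4403 -0.0057  0.2084] phi 86.12 t 9.8 F [ 0.2  1.2 -1. ] q [-10.   5. 104.   0.  71. -96.]
[-0.00733946  0.0130981  -0.0723368 ]
```

Request:
servo_tool(moves=[[0.5,0,1,0],[0.5,0,2,0],[0.5,0,3,0],[0.5,0,3,0],[0.5,0,3,0]])

```text
time_s: 10.22
tcp_pos: [0.4401, -0.0056, 0.2059]
tool_rot: [[-0.998, 0.067, 0.001], [0.067, 0.998, -0.0], [-0.001, -0.0, -1.0]]
wrist_force: [-0.8, 0.3, 3.0]
grip_width: 0.097
grip_force: 59.8
```

Request:
servo_tool(moves=[[0,0,1,0],[0,0,1.5,0],[0,0,2,0],[0,0,2,0]])

```text
time_s: 10.55
tcp_pos: [0.4403, -0.0053, 0.2041]
tool_rot: [[-0.998, 0.068, 0.002], [0.068, 0.998, 0.001], [-0.002, 0.001, -1.0]]
wrist_force: [-0.8, 1.1, 6.8]
grip_width: 0.097
grip_force: 60.3
```

Request:
servo_tool(moves=[[0,0,1.5,2],[0,0,1.5,4],[0,0,2,6],[0,0,2,8],[0,0,2,10],[0,0,2,12],[0,0,2,14],[0,0,2,14]])

```text
time_s: 11.22
tcp_pos: [0.4398, -0.0059, 0.2036]
tool_rot: [[-0.952, 0.308, 0.002], [0.308, 0.952, -0.001], [-0.002, -0.0, -1.0]]
wrist_force: [-3.3, -0.7, 16.3]
grip_width: 0.097
grip_force: 61.8
```

Request:
servo_tool(moves=[[0,0,0,2],[0,0,0,4],[0,0,1,6],[0,0,1,8],[0,0,1,10],[0,0,1,12],[0,0,1,14],[0,0,1,14]])

```text
time_s: 11.88
tcp_pos: [0.4405, -0.0063, 0.2032]
tool_rot: [[-0.849, 0.528, 0.003], [0.528, 0.849, -0.002], [-0.004, 0.0, -1.0]]
wrist_force: [-3.4, -1.3, 18.6]
grip_width: 0.094
grip_force: 62.1
```

Request:
servo_tool(moves=[[0,0,0,2],[0,0,0,4],[0,0,0,6],[0,0,0,8],[0,0,0,10],[0,0,0,12],[0,0,0,14],[0,0,0,14]])

```text
time_s: 12.55
tcp_pos: [0.4401, -0.0065, 0.2032]
tool_rot: [[-0.696, 0.718, 0.003], [0.718, 0.696, -0.002], [-0.004, 0.0, -1.0]]
wrist_force: [-4.1, -1.3, 19.1]
grip_width: 0.095
grip_force: 62.3
```

Run:
```python
from h import *
plan((.4396,-.0055,.205),58);print(r.read_state()['torque'])
a=save('scene','s3')
for o in 'key_tip lock key_grip'.split():
    print(o,[(np.round(w('scene',d['at']),4).tolist(),round(d['confidence'],2)) for d in r.mark_of(o,'scene')[:4]])
L=cv2.resize(a[150:195,232:280,::-1],(640,600),interpolation=cv2.INTER_CUBIC)
cv2.imwrite('pics/c4.png',L)
```

```text
move [ 1.1  0.3 -1.8] roll -13.9 | tcp [ 0.4401 -0.0065  0.2032] phi 44.11 t 12.55 F [-4.1 -1.3 19.1] q [-10.   5. 104.  -0.  71. -54.]
[-0.21378993  1.08760935  0.12074892]
key_tip [([0.3977, -0.4788, -0.0034], 0.81), ([0.4399, -0.0071, 0.1369], 0.7), ([0.4388, -0.0045, 0.1372], 0.51), ([0.4814, -0.2388, -0.0001], 0.51)]
lock [([0.4407, -0.0051, 0.131], 0.89), ([0.5593, -0.3673, 0.0156], 0.56)]
key_grip [([0.4818, -0.2388, 0.084], 0.78), ([0.3925, -0.4826, 0.0838], 0.51), ([0.4414, -0.0099, 0.2257], 0.46)]
```

View pics/c4.png

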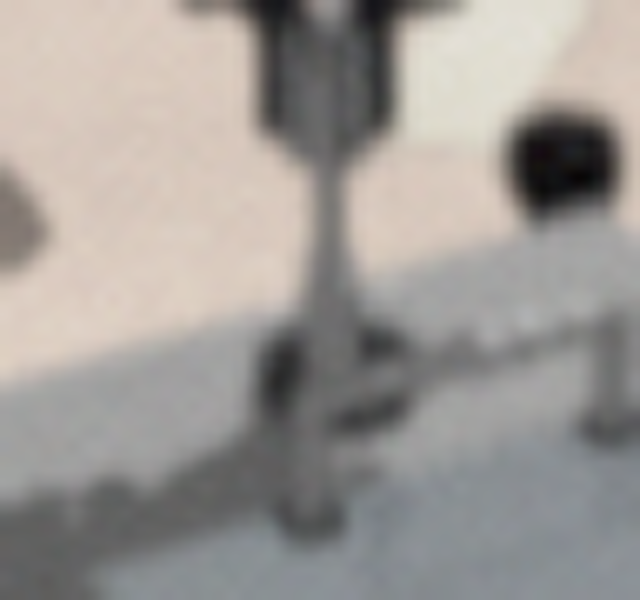

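The key sits in the ring but hasn't dropped. The foot is at crop (331,350) and the ring centre at about (337,375), so there's a small lateral offset. I'll quantify it.

Run:
```python
from h import *
g=cv2.cvtColor(cv2.imread('pics/s3.png'),cv2.COLOR_BGR2GRAY).astype(int)
print(g[163:184,249:266])
s=r.read_state();p=s['tcp_pos']
print(proj('scene',(p[0],p[1],.16)),proj('scene',(p[0],p[1],.144)),proj('scene',(p[0],p[1],.18)))
J=np.array([proj('scene',(p[0]+d[0],p[1]+d[1],.144)) for d in((.001,0),(0,.001))])-proj('scene',(p[0],p[1],.144));print('px/mm',J)
for q in((.4395,-.0055),(.44,-.004)):
  c=np.array([proj('scene',(q[0]+.0215*np.cos(a),q[1]+.0215*np.sin(a),.144)) for a in np.linspace(0,6.28,60)]);print(q,c.min(0),c.max(0))
```

```text
[[203 203 203 203 198 186 150 118 132 178 195 204 202 204 204 205 205]
 [204 208 206 205 203 194 156 122 138 185 203 203 199 203 204 203 204]
 [206 201 204 205 204 192 160 123 136 189 203 204 202 202 204 203 204]
 [202 204 203 205 203 197 159 125 137 188 206 205 203 204 202 203 206]
 [204 204 204 205 205 196 159 123 136 186 203 207 205 202 204 202 201]
 [206 203 203 205 203 190 152 119 132 177 201 204 203 201 200 195 192]
 [206 207 209 210 201 182 140 117 127 162 195 200 195 193 186 183 176]
 [206 209 208 209 202 177 135 113 124 151 179 184 183 175 171 169 165]
 [206 206 204 206 198 168 127 110 122 137 160 173 174 168 165 162 164]
 [204 201 197 199 186 151 120 112 112 120 145 158 163 159 163 164 161]
 [192 184 180 178 161 135 115 110 110 109 130 139 147 155 162 163 163]
 [174 170 158 142 119 107 109 110 108 100  94 105 119 141 152 159 156]
 [163 156 136 105  82  85 101 110 109  99  68  69  81 110 137 145 139]
 [161 152 111  74  54  70 101 107 107  99  69  71  82  99 116 125 117]
 [160 148  98  61  47  66  94 105 109 100  93 103 111 108 115 117 117]
 [159 143  93  48  48  72  96 102 104 106 108 116 118 111 115 124 132]
 [159 135  88  52  59  86 103 106 108 108 102 101  95 100 124 141 155]
 [155 133  93  65  70  98 109 104  99  87  84  76  72 100 138 157 161]
 [154 130  99  79  82 101 106  94  78  64  70  76  92 123 155 162 164]
 [134 114  95  90  89 100 106  96  90  89  96 116 130 149 157 161 165]
 [112  99  98  95  93 104 110 109 120 123 127 146 154 159 159 160 159]]
[256.50208927 172.05803796] [256.58049166 176.11120909] [256.40267455 166.91859106]
px/mm [[ 0.19560734  0.09658181]
 [ 0.208635   -0.09629913]]
(0.4395, -0.0055) [250.53606549 173.06378306] [262.81474425 178.91821585]
(0.44, -0.004) [250.94877355 172.97026147] [263.22235408 178.81950117]
```

Request:
servo_tool(moves=[[0,0,-2.5,0],[0,0,-2.5,0],[2,0,-2.5,0],[4,0,-2.5,0],[4,0,-2.5,0],[4,0,-2.5,0]])

```text
time_s: 13.25
tcp_pos: [0.4375, -0.0032, 0.2026]
tool_rot: [[-0.696, 0.718, 0.001], [0.718, 0.696, -0.001], [-0.002, 0.0, -1.0]]
wrist_force: [1.1, -2.1, 0.7]
grip_width: 0.096
grip_force: 59.2
```

Request:
servo_tool(moves=[[-2,0,0,0],[-4,0,0,0],[-6,0,0,0],[-8,0,0,0],[-8,0,0,0],[-8,0,0,0]])

```text
time_s: 13.75
tcp_pos: [0.4397, -0.0063, 0.2018]
tool_rot: [[-0.696, 0.718, -0.007], [0.718, 0.696, 0.005], [0.009, -0.001, -1.0]]
wrist_force: [-3.4, 4.8, 0.9]
grip_width: 0.096
grip_force: 59.3
```

Request:
servo_tool(moves=[[2,0,0,0],[4,0,0,0],[4,2,0,0],[4,4,0,0],[4,4,0,0],[4,4,0,0]])

```text
time_s: 14.25
tcp_pos: [0.4409, -0.0037, 0.2024]
tool_rot: [[-0.697, 0.717, -0.004], [0.717, 0.697, -0.002], [0.001, -0.004, -1.0]]
wrist_force: [-4.8, -2.0, 0.0]
grip_width: 0.099
grip_force: 59.3
```

Request:
servo_tool(moves=[[0,-2,0,0],[0,-4,0,0],[0,-6,0,0],[0,-8,0,0],[0,-8,0,0],[0,-8,0,0]])

```text
time_s: 14.75
tcp_pos: [0.4382, -0.0066, 0.2029]
tool_rot: [[-0.695, 0.719, 0.004], [0.719, 0.695, 0.004], [0.001, 0.006, -1.0]]
wrist_force: [0.8, 5.9, -3.8]
grip_width: 0.093
grip_force: 58.9
```

Request:
servo_tool(moves=[[1,4,0,0],[1,4,1,0],[1,4,2,0],[1,4,2,-2],[1,4,2,-4],[1,4,2,-6],[1,4,2,-8],[1,4,2,-8]])

```text
time_s: 15.42
tcp_pos: [0.4393, -0.0048, 0.2009]
tool_rot: [[-0.79, 0.614, 0.001], [0.614, 0.79, 0.0], [-0.001, 0.001, -1.0]]
wrist_force: [-0.4, 2.1, -1.4]
grip_width: 0.1
grip_force: 59.1
```

Request:
servo_tool(moves=[[0,0,0,-2],[0,0,0,-4],[0,0,0,-6],[0,0,0,-8],[0,0,0,-10],[0,0,0,-12],[0,0,0,-12]])

```text
time_s: 16.0
tcp_pos: [0.4393, -0.0048, 0.2009]
tool_rot: [[-0.9, 0.437, 0.001], [0.437, 0.9, 0.0], [-0.001, 0.001, -1.0]]
wrist_force: [-0.0, 2.0, -1.3]
grip_width: 0.094
grip_force: 59.1
```

Request:
servo_tool(moves=[[0,0,2,0],[0,0,3,0],[0,0,4,0],[0,0,5,0],[0,0,5,0]])

```text
time_s: 16.42
tcp_pos: [0.4394, -0.0048, 0.197]
tool_rot: [[-0.899, 0.438, 0.002], [0.438, 0.899, 0.0], [-0.001, 0.001, -1.0]]
wrist_force: [-1.7, 2.8, 5.9]
grip_width: 0.095
grip_force: 60.6
```

Run:
```python
from h import *
plan((.4393,-.0048,.195),58);print(r.read_state()['torque'])
```

```text
move [ 0. -0.  2.] roll 6.0 | tcp [ 0.4394 -0.0048  0.197 ] phi 64.04 t 16.42 F [-1.7  2.8  5.9] q [-10.   5. 105.   0.  70. -74.]
[ 0.71183901  0.50152611 -0.09240369]
```

Request:
servo_tool(moves=[[0,0,1,0],[0,0,2,0],[0,0,3,0],[0,0,3,0]])

```text
time_s: 16.75
tcp_pos: [0.4394, -0.0047, 0.1946]
tool_rot: [[-0.899, 0.438, 0.002], [0.438, 0.899, 0.0], [-0.002, 0.001, -1.0]]
wrist_force: [-3.0, 3.7, 10.9]
grip_width: 0.098
grip_force: 61.0
```

Run:
```python
from h import *
plan((.4393,-.0048,.195),58);print(r.read_state()['torque'])
a=save('scene','s4')
print([(np.round(w('scene',d['at']),4).tolist(),round(d['confidence'],2)) for o in('key_tip','key_grip','lock') for d in r.mark_of(o,'scene')[:4]])
```

```text
move [ 0.  -0.1 -0.4] roll 6.0 | tcp [ 0.4394 -0.0047  0.1946] phi 64.04 t 16.75 F [-3.   3.7 10.9] q [-10.   5. 105.   0.  69. -74.]
[ 0.76981611  0.69894575 -0.0130374 ]
[([0.4372, -0.0008, 0.1247], 0.67), ([0.4812, -0.2382, 0.0044], 0.66), ([0.398, -0.4826, -0.0042], 0.51), ([0.4401, -0.0048, 0.1281], 0.65), ([0.3918, -0.4854, 0.0853], 0.63), ([0.4817, -0.237, 0.0857], 0.56), ([0.441, -0.0067, 0.2193], 0.54), ([0.439, -0.003, 0.1287], 0.83), ([0.5537, -0.515, -0.0024], 0.68)]
```

Request:
servo_tool(moves=[[0,0,1,0],[0,0,2,0],[0,0,3,0],[0,0,3,0]])

```text
time_s: 17.28
tcp_pos: [0.4397, -0.0048, 0.1945]
tool_rot: [[-0.899, 0.438, 0.004], [0.438, 0.899, -0.0], [-0.004, 0.002, -1.0]]
wrist_force: [-8.0, 4.9, 28.5]
grip_width: 0.096
grip_force: 64.1
```

Request:
servo_tool(moves=[[0,0,-2,4],[0,0,-2,9],[0,0,-2,15],[0,0,-2,21],[0,0,-2,27],[0,0,-2,33],[0,0,-2,39],[0,0,-2,39]])

```text
time_s: 17.95
tcp_pos: [0.4393, -0.0049, 0.1945]
tool_rot: [[-0.421, 0.907, 0.002], [0.907, 0.421, -0.001], [-0.002, 0.002, -1.0]]
wrist_force: [-4.6, 3.6, 17.3]
grip_width: 0.094
grip_force: 61.9
```

Request:
servo_tool(moves=[[0,0,0,5],[0,0,0,10],[0,0,0,15],[0,0,0,20],[0,0,0,25],[0,0,0,30],[0,0,0,34],[0,0,0,34]])

```text
time_s: 18.62
tcp_pos: [0.4392, -0.005, 0.1945]
tool_rot: [[0.157, 0.988, 0.002], [0.988, -0.157, -0.001], [-0.0, 0.002, -1.0]]
wrist_force: [-4.6, 3.6, 17.5]
grip_width: 0.093
grip_force: 62.1
```

Run:
```python
from h import *
plan((.4393,-.0048,.195),-11);print(r.read_state()['torque'])
```

```text
move [ 0.2  0.1 -0.5] roll 2.0 | tcp [ 0.4392 -0.005   0.1945] phi -9.04 t 18.62 F [-4.6  3.6 17.5] q [-10.   5. 105.  -0.  69.  -1.]
[0.67856616 1.24325274 0.03459001]
```

Request:
servo_tool(moves=[[0,0,0,2],[0,0,0,4],[0,0,0,5],[0,0,0,5]])

```text
time_s: 18.95
tcp_pos: [0.4391, -0.005, 0.1945]
tool_rot: [[0.241, 0.971, 0.002], [0.971, -0.241, -0.001], [-0.0, 0.002, -1.0]]
wrist_force: [-5.6, 2.5, 17.1]
grip_width: 0.096
grip_force: 62.1
```

Run:
```python
from h import *
plan((.4393,-.0048,.195),-12.3);print(r.read_state()['torque'])
```

```text
move [ 0.2  0.2 -0.5] roll -1.6 | tcp [ 0.4391 -0.005   0.1945] phi -13.93 t 18.95 F [-5.6  2.5 17.1] q [-10.   5. 105.  -0.  69.   4.]
[0.69687613 1.22059695 0.12425046]
```

Request:
servo_tool(moves=[[0,0,-2.5,0],[0,0,-2.5,0],[0,0,-2.5,0],[0,0,-2.5,0],[0,0,-2.5,0],[0,0,-2.5,0]], fingers=40)

```text
time_s: 19.45
tcp_pos: [0.4389, -0.005, 0.194]
tool_rot: [[0.24, 0.971, -0.0], [0.971, -0.24, -0.0], [-0.0, -0.0, -1.0]]
wrist_force: [-0.2, 0.2, 0.3]
grip_width: 0.469
grip_force: 0.0
```

Request:
servo_tool(moves=[[0,0,-10,0],[0,0,-30,0],[0,0,-50,0],[0,0,-58,0],[0,0,-58,0]])

```text
time_s: 19.87
tcp_pos: [0.4403, -0.0051, 0.2539]
tool_rot: [[0.24, 0.971, 0.004], [0.971, -0.24, -0.001], [0.0, 0.004, -1.0]]
wrist_force: [0.0, 0.8, 0.4]
grip_width: 0.472
grip_force: 0.0
```

Run:
```python
from h import *
plan((.5005,-.0188,.152),-12.3)
a=save('scene','s5')
print([(o,np.round(w('scene',d['at']),4).tolist(),round(d['confidence'],2)) for o in('key_grip','lid_handle') for d in r.mark_of(o,'scene')[:4]])
L=cv2.resize(a[130:205,220:320,::-1],(800,600),interpolation=cv2.INTER_CUBIC)
cv2.imwrite('pics/c5.png',L)
```

```text
move [  1.2  61.3 102.2] roll -1.6 | tcp [ 0.4403 -0.0051  0.2539] phi -13.87 t 19.87 F [0.  0.8 0.4] q [-10.   3.  99.  -0.  78.   4.]
[('key_grip', [0.4406, -0.0077, 0.2174], 0.7)]
```

View pics/c5.png

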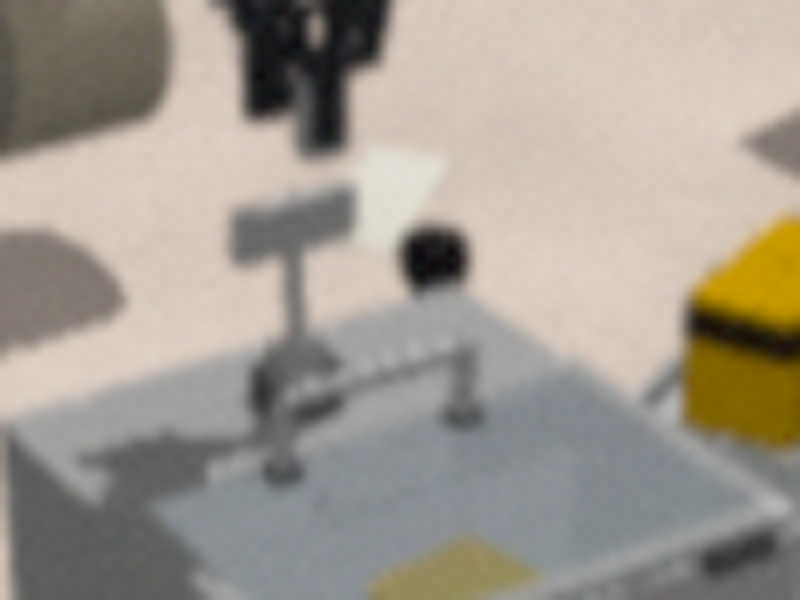

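The key stands home in the lock, with its paddle parallel to the handle bar. The bar's middle is at scene px (267,176).

Run:
```python
from h import *
print(tri('top',(236.9,194.6),'scene',(267.2,176.2)),proj('scene',(.5005,-.0188,.171)),proj('top',(.5005,-.0188,.171)))
plan((.5005,-.0188,.19),-12.3)
```

```text
[ 0.49983502 -0.01717673  0.17012536] [266.12925922 176.3337573 ] [236.69997437 193.67427164]
move [ 1.3 63.9 61.1] roll -1.6 | tcp [ 0.4383 -0.0048  0.2512] phi -13.88 t 20.02 F [-0.5  0.4 -0.3] q [-10.   3.  99.   0.  78.   4.]
```

Request:
servo_tool(moves=[[0,30,0,-1.5],[0,60,0,-1.5],[0,61,0,-1.5],[0,61,20,-1.5],[0,61,50,-1.5],[0,61,65,-1.5],[0,61,65,-1.5]])

```text
time_s: 20.6
tcp_pos: [0.4944, -0.0188, 0.1825]
tool_rot: [[0.214, 0.977, -0.01], [0.977, -0.214, 0.002], [-0.0, -0.011, -1.0]]
wrist_force: [-0.2, -0.5, -1.0]
grip_width: 0.472
grip_force: 0.0
```

Request:
servo_tool(moves=[[0,2,10,0],[0,2,20,0],[0,2,30,0],[0,2,34,0],[0,2,34,0],[0,2,34,0]])

```text
time_s: 21.1
tcp_pos: [0.5002, -0.0199, 0.1534]
tool_rot: [[0.214, 0.977, 0.0], [0.977, -0.214, 0.0], [0.0, 0.0, -1.0]]
wrist_force: [-0.2, 0.0, -0.2]
grip_width: 0.465
grip_force: 0.0
```

Request:
servo_tool(moves=[[0,0,0,0],[0,0,0,0],[0,0,0,0],[0,0,0,0],[0,0,0,0],[0,0,0,0]], fingers=0)

```text
time_s: 21.6
tcp_pos: [0.4999, -0.0198, 0.1539]
tool_rot: [[0.214, 0.977, 0.0], [0.977, -0.214, 0.0], [0.0, 0.0, -1.0]]
wrist_force: [-2.5, -0.2, 5.3]
grip_width: 0.094
grip_force: 58.6
```

Run:
```python
from h import *
plan((.5005,-.0188,.152),-12.3)
# arc in tool frame
for a in np.radians([0,7,15,25,35,45,55,65,75,85,92,97,99]):
    print(round(np.degrees(a)),'y %.1f z %.1f'%(140-140*np.cos(a)+38*np.sin(a),-(140*np.sin(a)+38*np.cos(a)-38)))
```

```text
move [1.1 0.4 1.9] roll -0.1 | tcp [ 0.4999 -0.0198  0.1539] phi -12.36 t 21.6 F [-2.5 -0.2  5.3] q [-10.  13. 102.   0.  65.   2.]
0 y 0.0 z -0.0
7 y 5.7 z -16.8
15 y 14.6 z -34.9
25 y 29.2 z -55.6
35 y 47.1 z -73.4
45 y 67.9 z -87.9
55 y 90.8 z -98.5
65 y 115.3 z -104.9
75 y 140.5 z -107.1
85 y 165.7 z -104.8
92 y 182.9 z -100.6
97 y 194.8 z -96.3
99 y 199.4 z -94.3
```

Request:
servo_tool(moves=[[0,1.5,-5,0],[0,3.5,-11,0],[0,6,-17,0],[0,9.5,-25,0],[0,14.5,-35,0],[0,21.5,-45.5,0],[0,29,-55.5,0],[0,29,-55.5,0]])

```text
time_s: 22.27
tcp_pos: [0.5278, -0.0258, 0.2107]
tool_rot: [[0.214, 0.977, -0.003], [0.977, -0.214, 0.001], [0.0, -0.003, -1.0]]
wrist_force: [-5.9, 1.7, 3.9]
grip_width: 0.09
grip_force: 59.6
```

Run:
```python
from h import *
plan((.4999,-.0198,.1539),-12.3);s=r.read_state();print(s['grip_width'],s['grip_force'],s['torque'])
```

```text
move [ -0.1 -28.4  56.9] roll -0.1 | tcp [ 0.5278 -0.0258  0.2107] phi -12.37 t 22.27 F [-5.9  1.7  3.9] q [-10.  13.  94.   0.  74.   2.]
0.0903244182703086 59.63002324104309 [0.36991502 1.18142189 0.0595533 ]
```

Request:
servo_tool(moves=[[0,9,-9.5,0],[0,18,-18,0],[0,28,-26,0],[0,39,-32.5,0],[0,50,-38.5,0],[0,62,-43,0],[0,74,-47,0],[0,86.5,-49.5,0]])

```text
time_s: 22.93
tcp_pos: [0.6102, -0.0436, 0.2633]
tool_rot: [[0.214, 0.977, -0.003], [0.977, -0.214, 0.001], [0.001, -0.004, -1.0]]
wrist_force: [-10.7, 3.2, 12.3]
grip_width: 0.088
grip_force: 58.8
```

Request:
servo_tool(moves=[[0,12.5,-1.5,0],[0,25,-2,0],[0,37.5,-2,0],[0,50,0,0],[0,58,2,0],[0,67,4,0],[0,75,7,0],[0,79,8.5,0]])

```text
time_s: 23.6
tcp_pos: [0.6913, -0.0612, 0.2533]
tool_rot: [[0.214, 0.977, 0.004], [0.977, -0.214, 0.001], [0.001, 0.003, -1.0]]
wrist_force: [-4.3, 2.6, 8.1]
grip_width: 0.09
grip_force: 62.7
```

Run:
```python
from h import *
plan((.4999,-.0198,.1539),-12.3);s=r.read_state();print(s['grip_width'],s['grip_force'],s['torque'])
a=save('scene','s6')
L=cv2.resize(a[60:210,180:380,::-1],(800,600),interpolation=cv2.INTER_CUBIC)
cv2.imwrite('pics/c6.png',L)
```

```text
move [  -0.7 -196.1   98.7] roll -0.1 | tcp [ 0.6913 -0.0612  0.2533] phi -12.36 t 23.6 F [-4.3  2.6  8.1] q [-11.  26.  68.   0.  86.   2.]
0.08952390539602034 62.67787456512451 [0.45440037 1.10311044 0.01267941]
```

View pics/c6.png

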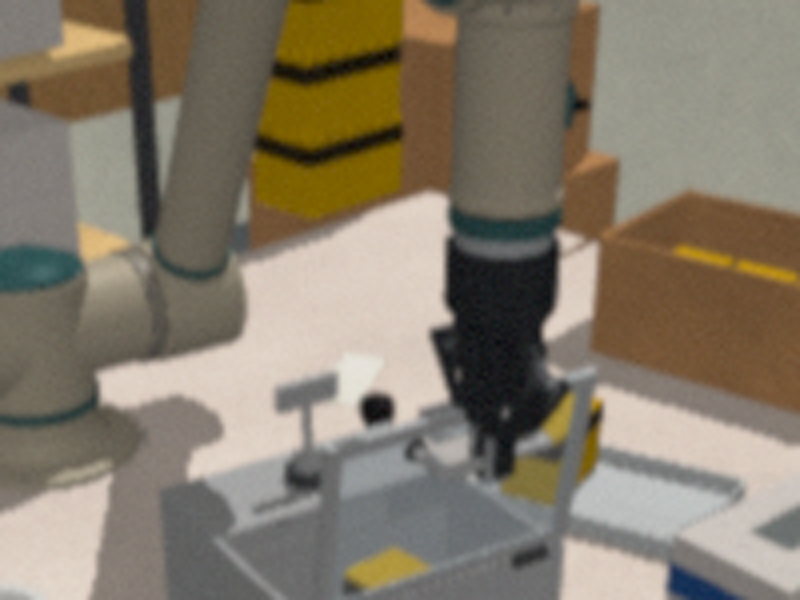

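The lid stands about 97° open and the key is undisturbed. The gripper is still on the handle at (495,455), so I'll release, rise, and clear the view.

Request:
servo_tool(moves=[[0,0,0,0],[0,0,0,0],[0,0,0,0],[0,0,-10,0],[0,0,-30,0],[0,0,-60,0],[0,0,-90,0],[0,0,-95,0]], fingers=22)

```text
time_s: 24.32
tcp_pos: [0.6918, -0.062, 0.3519]
tool_rot: [[0.214, 0.977, 0.011], [0.977, -0.214, -0.002], [0.0, 0.011, -1.0]]
wrist_force: [0.8, 0.2, 1.8]
grip_width: 0.259
grip_force: 0.0
```

Request:
servo_tool(moves=[[200,-180,0,0],[200,-180,0,0],[200,-180,0,0],[200,-180,0,0],[200,-180,0,0],[200,-180,0,0],[200,-180,0,0],[200,-180,0,0]], fingers=85)

```text
time_s: 24.98
tcp_pos: [0.5544, 0.1763, 0.346]
tool_rot: [[0.209, 0.978, 0.0], [0.978, -0.209, 0.002], [0.002, -0.0, -1.0]]
wrist_force: [0.5, 0.3, -0.4]
grip_width: 0.993
grip_force: 0.0
```

Run:
```python
from h import *
plan((.55,-.02,.33),-12.3)
b=save('top','t7')
for o in('carton','lid_handle','lid','tray','tray_carton'):
    print(o,[(np.round(w('top',d['at']),4).tolist(),round(d['confidence'],2)) for d in r.mark_of(o,'top')[:4]])
a=save('scene','s7')
for o in('carton','lid_handle','tray','tray_carton'):
    print(o,[(np.round(w('scene',d['at']),4).tolist(),round(d['confidence'],2)) for d in r.mark_of(o,'scene')[:4]])
L=cv2.resize(b[120:255,90:270,::-1],(800,600),interpolation=cv2.INTER_CUBIC)
cv2.imwrite('pics/c7.png',L)
```

```text
move [-192.9   36.7   15.5] roll 0.2 | tcp [0.5544 0.1763 0.346 ] phi -12.06 t 24.98 F [ 0.5  0.3 -0.4] q [11. 14. 73.  0. 93. 23.]
carton [([0.5765, -0.0083, 0.0067], 0.79), ([0.4374, -0.0062, 0.1306], 0.34)]
lid_handle [([0.6885, -0.0613, 0.2684], 0.65)]Traceback (most recent call last):
  File "<stdin>", line 5, in <module>
ValueError: it knows: box, carton, dispenser, glove_box, key, key_grip, key_tip, lid_handle, lid_hinge, lock, marker, round_key, spindle_top, stamp, stand, tape_roll, tray, tray_carton
```

Run:
```python
from h import *
b=cv2.imread('pics/t7.png');a=save('scene','s7')
hsv=cv2.cvtColor(b,cv2.COLOR_BGR2HSV)
m=((hsv[...,0]>15)&(hsv[...,0]<35)&(hsv[...,1]>130)).astype(np.uint8)
cs,_=cv2.findContours(m,0,1)
for c in cs:
    A=cv2.contourArea(c);
    if A<150:continue
    R=cv2.minAreaRect(c)
    if 90<R[0][0]<280 and 110<R[0][1]<255:
        bp=cv2.boxPoints(R);P=np.array([ray('top',p,.084) for p in bp]);print('top',A,np.round(R[0],1),np.round(bp,1).tolist(),P.round(4)[:,:2].tolist(),P.mean(0).round(4))
for n,os in(('scene',('carton','lid_handle','tray','tray_carton','key_grip','glove_box')),('top',('carton','tray','tray_carton','glove_box'))):
  for o in os:
    print(n,o,[(np.round(w(n,d['at']),4).tolist(),round(d['confidence'],2)) for d in r.mark_of(o,n)[:3]])
rg=r.regions_of('carton','scene')
for d in rg[:3]:
    ys,xs=np.nonzero(d['pixels']);print(d['confidence'],xs.min(),xs.max(),ys.min(),ys.max(),len(xs))
plan((.55,-.02,.33),-12.3)
```

```text
top 300.0 [126.5 208.7] [[108.80000305175781, 206.8000030517578], [142.1999969482422, 200.1999969482422], [144.3000030517578, 210.5], [110.80000305175781, 217.1999969482422]] [[0.4688, 0.3811], [0.4909, 0.2782], [0.4584, 0.2703], [0.4365, 0.3729]] [0.4637 0.3256 0.084 ]
top 576.0 [235.5 175.7] [[225.60000610351562, 192.3000030517578], [227.10000610351562, 158.3000030517578], [245.39999389648438, 159.10000610351562], [244.0, 193.10000610351562]] [[0.5181, 0.0193], [0.6269, 0.0167], [0.6249, -0.041], [0.5162, -0.0378]] [ 0.5715 -0.0107  0.084 ]
scene carton [([0.311, 0.2113, -0.004], 0.36)]
scene lid_handle [([0.6926, -0.0595, 0.265], 0.64), ([0.5138, -0.3547, -0.001], 0.35)]
scene tray [([0.5113, 0.3399, 0.0004], 0.7)]
scene tray_carton [([0.4494, 0.3241, -0.0008], 0.39), ([0.4421, -0.0045, 0.1424], 0.37)]
scene key_grip [([0.392, -0.487, 0.0866], 0.73), ([0.441, -0.0045, 0.2179], 0.63), ([0.4801, -0.2364, 0.0846], 0.57)]
scene glove_box [([0.7363, 0.3299, -0.0016], 0.62), ([0.5138, 0.3374, 0.0011], 0.37)]
top carton [([0.5765, -0.0083, 0.0067], 0.79), ([0.4374, -0.0062, 0.1306], 0.34)]
top tray [([0.5148, 0.341, 0.0002], 0.85)]
top tray_carton [([0.4517, 0.3266, 0.0007], 0.57), ([0.5758, -0.008, 0.0076], 0.39)]
top glove_box []
0.59 249 264 153 178 191
0.3 220 327 153 250 7006
move [-189.3   34.2   14.7] roll -0.1 | tcp [0.5572 0.1722 0.3448] phi -12.39 t 25.73 F [-0.3  0.2 -0.6] q [10. 14. 73.  0. 93. 23.]
```

Request:
servo_tool(moves=[[-177,48,0,-101],[-177,48,0,-101],[-177,48,0,-101],[-177,48,0,-101],[-177,48,0,-101],[-177,48,0,-101],[-177,48,0,-101],[-177,48,0,-101]])

```text
time_s: 26.4
tcp_pos: [0.5661, -0.0118, 0.3448]
tool_rot: [[-0.682, 0.731, 0.0], [0.731, 0.682, 0.0], [0.0, 0.0, -1.0]]
wrist_force: [0.0, -1.0, -0.2]
grip_width: 0.996
grip_force: 0.0
```

Run:
```python
from h import *
plan((.566,-.0107,.22),88.4)
```

```text
move [  0.9   0.7 124.8] roll -45.4 | tcp [ 0.5661 -0.0118  0.3448] phi 43.0 t 26.4 F [ 0.  -1.  -0.2] q [ -8.  13.  75.   0.  93. -51.]
```

Request:
servo_tool(moves=[[1,1,0,-45.4],[1,1,0,-45.4],[1,1,0,-45.4],[1,1,0,-45.4],[1,1,0,-45.4],[1,1,0,-45.4],[1,1,30,-45.4],[1,1,60,-45.4]])

```text
time_s: 27.07
tcp_pos: [0.5675, -0.0095, 0.2862]
tool_rot: [[-1.0, 0.031, 0.006], [0.031, 1.0, -0.001], [-0.006, -0.001, -1.0]]
wrist_force: [0.9, -0.7, -0.4]
grip_width: 0.994
grip_force: 0.0
```

Request:
servo_tool(moves=[[0,0,25,0],[0,0,50,0],[0,0,75,0],[0,0,95,0],[0,0,110,0],[0,0,120,0],[0,0,120,0],[0,0,120,0]])

```text
time_s: 27.73
tcp_pos: [0.5663, -0.0094, 0.1649]
tool_rot: [[-0.999, 0.032, -0.0], [0.032, 0.999, 0.0], [0.0, 0.0, -1.0]]
wrist_force: [-0.8, -0.2, 0.0]
grip_width: 0.991
grip_force: 0.0
```

Run:
```python
from h import *
plan((.566,-.0107,.045),88.4)
```

```text
move [  0.3  -1.3 119.9] roll -0.3 | tcp [ 0.5663 -0.0094  0.1649] phi 88.15 t 27.73 F [-0.8 -0.2  0. ] q [ -8.  18.  93.   0.  69. -96.]
```

Request:
servo_tool(moves=[[0,-1,25,0],[0,-1,50,0],[0,-1,72,0],[0,-1,90,0],[0,-1,105,0],[0,-1,115,0],[0,-1,119,0],[0,-1,119,0]])

```text
time_s: 28.4
tcp_pos: [0.5665, -0.0104, 0.0459]
tool_rot: [[-0.999, 0.032, 0.0], [0.032, 0.999, 0.0], [-0.0, 0.0, -1.0]]
wrist_force: [-0.3, -0.2, -0.4]
grip_width: 0.993
grip_force: 0.0
```

Request:
servo_tool(moves=[[0,0,0,0],[0,0,0,0],[0,0,0,0],[0,0,0,0],[0,0,0,0],[0,0,0,0]], fingers=30)

```text
time_s: 28.9
tcp_pos: [0.5675, -0.0105, 0.0474]
tool_rot: [[-0.999, 0.032, 0.003], [0.032, 0.999, -0.0], [-0.003, -0.0, -1.0]]
wrist_force: [0.5, 1.0, 7.0]
grip_width: 0.693
grip_force: 65.5
```

Request:
servo_tool(moves=[[0,0,-8,0],[0,0,-22,0],[0,0,-42,0],[0,0,-65,0],[0,0,-90,0],[0,0,-115,0],[0,0,-135,0],[0,0,-145,0]])

```text
time_s: 29.57
tcp_pos: [0.567, -0.0106, 0.1939]
tool_rot: [[-0.999, 0.032, 0.004], [0.032, 0.999, -0.001], [-0.004, -0.001, -1.0]]
wrist_force: [1.0, -0.8, -1.9]
grip_width: 0.695
grip_force: 64.8
```

Run:
```python
from h import *
plan((.572-.0055*.3,.3555,.195),14);print(r.read_state()['grip_width'],r.read_state()['grip_force'])
```

```text
move [  8.5 366.   -1.4] roll 74.1 | tcp [ 0.567  -0.0106  0.1939] phi 88.15 t 29.57 F [ 1.  -0.8 -1.9] q [ -8.  16.  91.  -0.  72. -96.]
0.6950781993791824 64.84831094741821
```

Request:
servo_tool(moves=[[0,25,0,0],[0,60,0,0],[2,100,0,0],[3,140,0,0],[4,180,0,7],[6,220,0,14],[7,260,0,21],[8,300,0,28]])

```text
time_s: 30.23
tcp_pos: [0.5668, 0.2895, 0.1901]
tool_rot: [[-0.87, 0.494, -0.002], [0.494, 0.87, -0.001], [0.001, -0.002, -1.0]]
wrist_force: [0.4, 0.1, -0.9]
grip_width: 0.692
grip_force: 64.9
```

Run:
```python
from h import *
plan((.571,.360,.195),14)
```

```text
move [31.2 63.4 -5. ] roll 46.4 | tcp [0.5668 0.2895 0.1901] phi 60.42 t 30.23 F [ 0.4  0.1 -0.9] q [ 21.  22.  82.  -0.  76. -40.]
```

Request:
servo_tool(moves=[[10,20,0,7],[20,40,0,14],[28,57,0,21],[31,63,0,28],[31,63,0,35],[31,63,0,42],[31,63,0,46.4],[31,63,0,46.4]])

```text
time_s: 30.9
tcp_pos: [0.5708, 0.3579, 0.1897]
tool_rot: [[-0.247, 0.969, -0.002], [0.969, 0.247, -0.001], [-0.001, -0.002, -1.0]]
wrist_force: [-0.6, -1.1, -1.2]
grip_width: 0.693
grip_force: 65.0
```

Run:
```python
from h import *
plan((.571,.360,.047),14)
b=save('top','t8');a=save('scene','s8')
for n,os in(('scene',('carton','tray','tray_carton')),('top',('carton','tray','tray_carton'))):
  for o in os:
    print(n,o,[(np.round(w(n,d['at']),4).tolist(),round(d['confidence'],2)) for d in r.mark_of(o,n)[:3]])
```

```text
move [  2.1   1.  142.7] roll 0.3 | tcp [0.5708 0.3579 0.1897] phi 14.32 t 30.9 F [-0.6 -1.1 -1.2] q [26. 26. 77. -0. 78. 12.]
scene carton [([0.5759, 0.3557, 0.1443], 0.55)]
scene tray [([0.5153, 0.3399, 0.0031], 0.7)]
scene tray_carton [([0.4521, 0.324, 0.0029], 0.44)]
top carton [([0.5733, 0.3499, 0.1501], 0.75), ([0.2813, -0.2462, 0.0048], 0.41), ([0.7507, -0.3346, -0.0003], 0.29)]
top tray [([0.5162, 0.3407, -0.0019], 0.79)]
top tray_carton [([0.4525, 0.3293, 0.004], 0.69)]
```

Request:
servo_tool(moves=[[2,1,25,0],[2,1,50,0],[2,1,75,0],[2,1,95,0],[2,1,112,0],[2,1,125,0],[2,1,133,0],[2,1,135,0]])

```text
time_s: 31.97
tcp_pos: [0.5712, 0.3598, 0.0541]
tool_rot: [[-0.248, 0.969, -0.003], [0.969, 0.248, -0.001], [-0.001, -0.003, -1.0]]
wrist_force: [-0.4, -0.3, -0.2]
grip_width: 0.693
grip_force: 65.0
```

Request:
servo_tool(moves=[[0,0,2,0],[0,0,4,0],[0,0,6,0],[0,0,7,0],[0,0,7,0],[0,0,7,0]])

```text
time_s: 32.47
tcp_pos: [0.5722, 0.3604, 0.0492]
tool_rot: [[-0.248, 0.969, 0.001], [0.969, 0.248, 0.0], [0.0, 0.001, -1.0]]
wrist_force: [-0.9, -0.3, -1.3]
grip_width: 0.696
grip_force: 65.0
```

Run:
```python
from h import *
plan((.571,.360,.047),14)
```

```text
move [-0.1 -1.3  2.2] roll 0.4 | tcp [0.5722 0.3604 0.0492] phi 14.37 t 32.47 F [-0.9 -0.3 -1.3] q [26. 32. 87.  0. 61. 12.]
```

Request:
servo_tool(moves=[[0,0,1,0],[0,0,2,0],[0,0,2.5,0],[0,0,2.5,0]])

```text
time_s: 32.8
tcp_pos: [0.5722, 0.3606, 0.0474]
tool_rot: [[-0.248, 0.969, 0.001], [0.969, 0.248, 0.001], [0.0, 0.001, -1.0]]
wrist_force: [-1.0, 1.1, 4.6]
grip_width: 0.691
grip_force: 65.7
```

Request:
servo_tool(moves=[[0,0,0,0],[0,0,0,0],[0,0,0,0],[0,0,0,0],[0,0,0,0],[0,0,0,0]], fingers=80)

```text
time_s: 33.3
tcp_pos: [0.572, 0.3602, 0.0461]
tool_rot: [[-0.248, 0.969, -0.0], [0.969, 0.248, -0.0], [-0.0, -0.0, -1.0]]
wrist_force: [-0.7, -0.1, 0.6]
grip_width: 0.937
grip_force: 0.0
```

Request:
servo_tool(moves=[[0,0,-10,0],[0,0,-30,0],[0,0,-60,0],[0,0,-95,0],[0,0,-130,0],[0,0,-165,0],[0,0,-200,0],[0,0,-200,0]])

```text
time_s: 33.97
tcp_pos: [0.5754, 0.362, 0.2563]
tool_rot: [[-0.248, 0.969, 0.015], [0.969, 0.248, 0.007], [0.003, 0.016, -1.0]]
wrist_force: [1.4, 1.4, 1.2]
grip_width: 0.935
grip_force: 0.0
```

Run:
```python
from h import *
plan((.571,.360,.047),14)
b=save('top','t9');a=save('scene','s9')
for n,os in(('scene',('carton','tray_carton','key_grip','lid_handle')),('top',('carton','lid_handle'))):
  for o in os:
    print(n,o,[(np.round(w(n,d['at']),4).tolist(),round(d['confidence'],2)) for d in r.mark_of(o,n)[:3]])
cv2.imwrite('pics/c9.png',cv2.resize(a[110:275,150:370,::-1],(800,600),interpolation=cv2.INTER_CUBIC))
```

```text
move [ -1.6  -8.1 209.1] roll 0.4 | tcp [0.5754 0.362  0.2563] phi 14.37 t 33.97 F [1.4 1.4 1.2] q [26. 24. 70.  0. 85. 12.]
scene carton [([0.5767, 0.3567, 0.0037], 0.69), ([0.5162, -0.3563, -0.0011], 0.67)]
scene tray_carton [([0.4495, 0.3267, 0.0028], 0.62), ([0.4387, -0.0066, 0.2163], 0.51)]
scene key_grip [([0.3939, -0.4845, 0.0847], 0.73), ([0.4405, -0.0065, 0.218], 0.66), ([0.48, -0.2353, 0.0816], 0.57)]
scene lid_handle [([0.6914, -0.0594, 0.2641], 0.82)]
top carton [([0.5745, 0.3547, 0.0071], 0.9)]
top lid_handle [([0.6893, -0.0615, 0.2659], 0.81)]
```

View pics/c9.png

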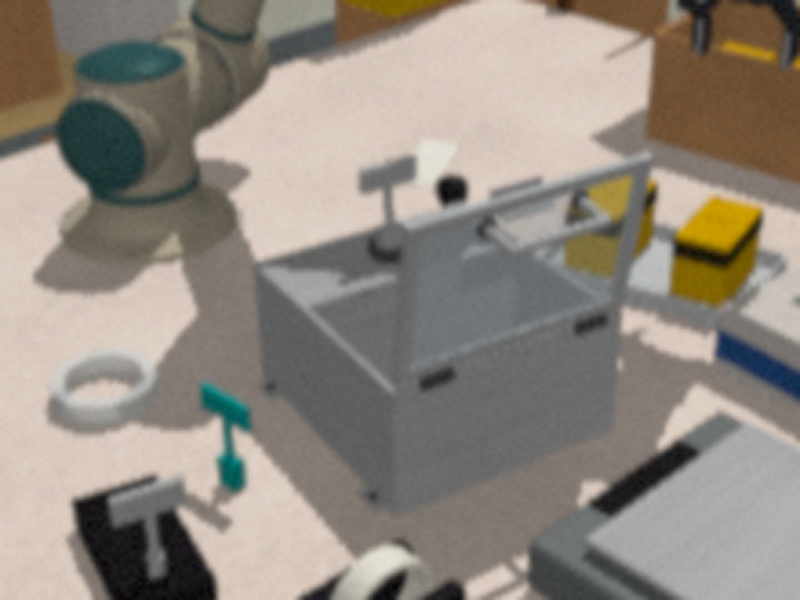

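The picture shows the carton upright in the far half of the tray at (715,250) and the lid wide open. The key stands in the lock at (388,200), the round key is still in the stand, and the gripper is clear.

```bash
python3 -c "
from h import *
print(r.sign_off())"
```

```text
the job is handed in; nothing more can be done
None
```

The box is unlocked with the oblong key left standing in the lock, the lid is open to about 97°, the held carton stands upright in the free half of the tray, and the job is handed in at about 34 s.

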